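# Turn a ground plate over against the sloped stop

## Task

The metal plate on the rubber mat has been ground on its bright side; turn it over for grinding the other side. With the fingertips only, push it along the mat against the sloped steel stop until it tips up and leans there, then push its top edge back from behind the stop so that it flips over and lies flat on the mat with the red-brown face up. Push lightly, never grip the plate or lift it off the mat (one edge always stays down), and leave the other things where they are.

Things in the scene. Friction and masses are not known exactly. Their poses are not given: they have to be found in the camera images.
- plate: flat metal plate, 120 mm (own x) by 90 mm (own y) by 8 mm, 0.16 to 0.32 kg; dark dots on its faces are not real holes. Origin at its centre. Own z points out of the bright ground face, up at the start; the other face is raw red-brown. It starts flat on the mat, its near edge 40 to 110 mm short of the stop's foot, its x along the stop's x within 17 degrees
- stop: turning station, fixed: black rubber mat (grips well) with a steel wedge on it. Origin at table height (z = 0) under the middle of the foot, the line where wedge meets mat. z up; x level, from the mat into the wedge; y along the foot. Mat: x -310 to +85, y -110 to +110 mm, top at z = 4 mm. Wedge face 200 mm wide, hollow: 28 degrees at the foot, steepening to 60 at the ridge
- wedge: the steel wedge; origin at the middle of its ridge, 57 mm past the foot, 64 mm above the table; axes as the stop. Its flat top runs 20 mm on behind the ridge, then drops straight. A plate pushed square up it till its trailing edge is at the foot leans by itself at 45 degrees, its top end about 90 mm above the table, 84 mm past the foot (124 mm up once upright); pushed back from behind, it falls over
- plate_edge_xp (a point): middle of the plate's edge face at its own +x end, 60 mm from its centre, half-way through the thickness
- plate_edge_xm (a point): middle of the plate's edge face at its own -x end, 60 mm from its centre, half-way through the thickness
- plate_edge_yp (a point): middle of the plate's edge face at its own +y side, 45 mm from its centre, half-way through the thickness
- plate_edge_ym (a point): middle of the plate's edge face at its own -y side, 45 mm from its centre, half-way through the thickness
- tape: bystander: roll of yellow tape lying flat, ring 90 mm across, 24 mm high; origin at the centre of its underside; stands beside the mat, level with the stop, on the stop's +y side
- wheel: bystander: small dark grey abrasive wheel lying flat, 90 mm across, 24 mm bore, 22 mm high; origin at the centre of its underside; beside the mat, level with the stop, on the stop's -y side
- flask: bystander: upright steel vacuum flask, 68 mm across, 195 mm high; origin at the centre of its underside; one of three upright things in a row on the robot's left, at least 220 mm in y past the foot of the stop; they swap places
- bottle: bystander: upright white plastic bottle with red cap, 60 mm across, 170 mm high; origin at the centre of its underside; one of three upright things in a row on the robot's left, at least 220 mm in y past the foot of the stop; they swap places
- can: bystander: upright blue can, 72 mm across, 85 mm high; origin at the centre of its underside; one of three upright things in a row on the robot's left, at least 220 mm in y past the foot of the stop; they swap places
- wrench: bystander: steel wrench, 180 mm long, lying on the table on the robot's right, well before the mat; origin under its middle
Things that resemble listed ones, but are neither listed nor needed, are in the scene too. What is shaped like the plate but green, purple or turquoise is not meant.

How it is judged (in metres and radians):
On the way:
1. the plate has tipped up and leans against the steel wedge, bright face still on its upper side, one edge down on the mat (angle between plate's own z axis and vertical between 0.6 and 1.45 rad and contact force between plate and wedge above 0.1 N and height (world z) of any of plate_edge_xp, plate_edge_xm, plate_edge_yp, plate_edge_ym below 0.02 m and height (world z) of plate above 0.03 m and x of plate in the frame of stop above -0.06 m), for 0.2 s.
At the end, for the whole second after the job is handed in: the plate lies at rest on the mat before the stop, red-brown face up, flat to within 0.1 rad, its centre over the mat (4 to 13 mm above the table; 0 to 240 mm before the foot of the stop and within 90 mm of its middle line) (angle between plate's own z axis and vertical above 3.04 rad and height (world z) of plate between 0.004 and 0.013 m and x of plate in the frame of stop between -0.24 and 0 m and y of plate in the frame of stop between -0.09 and 0.09 m and linear speed of plate below 0.01 m/s and angular speed of plate below 0.1 rad/s); the robot touches nothing.
It fails at once if the plate is lifted clear of the mat: all four of its edge middles are more than 32 mm above the table at once (height (world z) of each of plate_edge_xp, plate_edge_xm, plate_edge_yp, plate_edge_ym above 0.032 m).
It fails at once if the plate is gripped or shoved hard: the fingers bear on it with more than 35 N (contact force between the fingers and plate above 35 N).
It fails at once if one of the bystanders (tape, wheel, flask, bottle, can, wrench) is moved more than 20 mm (distance of any of tape, wheel, flask, bottle, can, wrench from where it was at the start of the episode above 0.02 m).
It also fails if it takes over 64 s, if anything falls off the work surface, if the arm or the gripper's body presses on something with over 40 N, if the wrist force passes 120 N, or if a joint passes its speed limit or range.

## Robot

A 6-joint arm with a two-finger parallel gripper is mounted at the origin on the work surface. World frame = base frame: x ahead of the robot, y to its left, z up, the work surface at z = 0. Lengths are in mm, angles in rad, forces in N, time in s.
With the tool pointing down it reaches from about 300 to 775 mm from the base axis. Payload 14.6 kg.
Tool frame: the origin (TCP) lies at the very end of the fingers, on their centre line; the grasp point (between the pads) lies manip.grasp_offset behind it (manip.grasp_offset is the distance from the TCP to the grasp point, in mm); z points along the fingers, y is the direction in which the jaws open and shut (so a half turn about z gives the same grasp; the last joint's range is limited). The gripper opens to 94 mm and grips with 3 to 60 N. Pads are 16 mm wide; open, the fingers measure 119 mm over their backs; the gripper's body (75 mm by 177 mm) begins 78 mm behind the grasp point.
Start: joints at [1.193, 0.3, 1.521, -0, 1.321, -0.067], TCP at [168.198, 523.64, 205.446] pointing down, gripper open.
Joint ranges: [-3.03, 3.03], [-0.79, 2.21], [0.23, 2.52], [-1.04, 4.18], [0, 3.07], [-2.55, 2.55]. Speed limits (rad/s): [2.22, 2.22, 2.57, 3.14, 3.14, 3.14].

## Interface

Orientations are given as [roll, pitch, yaw] about the fixed x, y, z axes, in that order (R = Rz(yaw) Ry(pitch) Rx(roll)).
In Python, from cell import manip gives the robot as it stands.
- The arm moves only by the tool send_rows, never from a script. Its argument "commands" is a list of rows, each a list of 2 entries, a list of its own where there are three numbers: the shift along the tool's x, y, z in m, then the turn about the tool's z in rad. A call has exactly 8 rows; each row is the pose to reach, as a shift and turn from the pose commanded when the call began, along the tool's axes at that moment; what a row does not reach only later rows make up. A row lasts 1/12 s, in which the tool goes at most 41.7 mm and 7.16 degrees, less where a joint would pass 70% of its speed; a pose out of reach is approached as far as the arm can. A call with a gripper value outside its range is refused whole. "hand" is the closure, from -1 (fully open) to 1 (shut), so that 0 is half open, set as the call begins (left out, the last holds). The fingers move at their own pace and stop on an object; "force" is the grip in N (left out, the last holds). Time passes only in rows, so rows that repeat a pose let the fingers close, or fill a call up. It gives the time, the measured TCP pose, the force and the opening at its end, in the units of the state.
- manip.read_state(): the state, without advancing time (a new reading comes with each control period).
- manip.camera(name): name is "side" or "top"; returns the picture (480x640x3 uint8, red, green, blue); there is no depth.
- manip.camera_model(name): a dict with "K" (3x3 intrinsics, pixels), "eye" and "attitude" of the camera in the world. Camera axes: x right, y down, z forward; pixel columns grow to the right and rows downward; lengths in mm; the calibration is good to about 2 mm. A picture is of the moment at which its call begins. camera_model takes no time and is no camera call.
- manip.sign_off(): hands the job in, once; it reports no verdict.
The state is a dict: "clock": time; "joints": joint angles; "qd": joint speeds; "effort": joint torques, N m; "eef_pos": TCP position; "eef_rot": TCP orientation; "wrist_force": force on the tool from outside, world axes, zero at the start; "moment": the same for the moment, N m; "finger_gap": finger opening in mm.
Only numpy, scipy, OpenCV 4.12 (cv2) and the standard library are available. Lean on these libraries where they do the work, as an engineer would, in place of code of your own. Each camera call takes 0.05 s, during which the arm holds its last target.

## Working session

There is one attempt and no reset: what is moved stays moved. The work goes in short steps, Python scripts to look and compute and a tool call to move; the robot and the scene stay as the last step left them, time stands still between calls to the robot, and variables do not carry over. Pictures are saved under pics/ and viewed, and the job is handed in when it is done.

Besides the shell and the picture viewer there is one more tool, called after "Emit:" as name(argument=value, ...), one argument or row to a line, values as JSON. send_rows: Moves the arm, as the interface text tells. Its arguments: {"type":"object","properties":{"commands":{"type":"array","items":{"type":"array"}},"hand":{"type":"number"},"force":{"type":"number"}},"required":["commands"]}

```bash
ls; mkdir -p pics; python3 - <<'E'
from cell import manip
import cv2
print(manip.read_state())
for n in("side","top"):
    cv2.imwrite(f"pics/{n}0.png",manip.camera(n)[:,:,::-1]); print(manip.camera_model(n))
print(manip.grasp_offset)
E
```

```text
pics
{'clock': 0.0, 'joints': array([ 1.19340209e+00,  3.00479982e-01,  1.52153772e+00,  5.86507241e-06,
        1.32068530e+00, -6.66155042e-02]), 'qd': array([-6.62368959e-04, -7.28738653e-05,  2.13161671e-04,  1.21878180e-03,
       -1.92848876e-03, -7.32888774e-04]), 'effort': array([ 5.43309987e-03, -5.31813169e+01, -3.52746499e+01,  7.11041735e-02,
        2.42605212e-02, -7.72199337e-05]), 'eef_pos': array([168.1105224 , 523.42506524, 204.89979453]), 'eef_rot': array([-3.14048514e+00, -7.95803901e-05,  2.83081242e+00]), 'wrist_force': array([-0.9731288 , -0.04490424, -0.21753022]), 'moment': array([-0.06904815,  0.03915224,  0.02187315]), 'finger_gap': 94.29289316398184}
{'K': array([[618.86799356,   0.        , 312.36978577],
       [  0.        , 618.86799356, 238.16820015],
       [  0.        ,   0.        ,   1.        ]]), 'eye': array([ -132.47695555, -1143.50689216,  1036.516821  ]), 'attitude': array([-2.20108736,  0.01624693, -0.50987567])}
{'K': array([[457.53706509,   0.        , 322.08544802],
       [  0.        , 457.53706509, 247.34855021],
       [  0.        ,   0.        ,   1.        ]]), 'eye': array([ 374.31012112,   22.5312743 , 1284.74255079]), 'attitude': array([-3.01237992,  0.00369515, -1.58004883])}
18.8
```

View pics/side0.png

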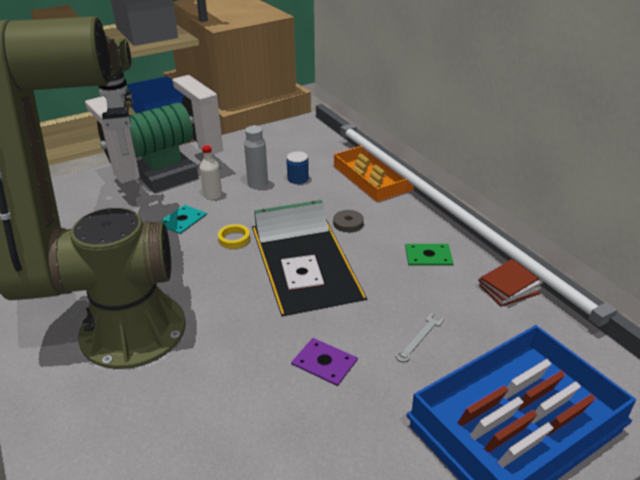

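View pics/top0.png

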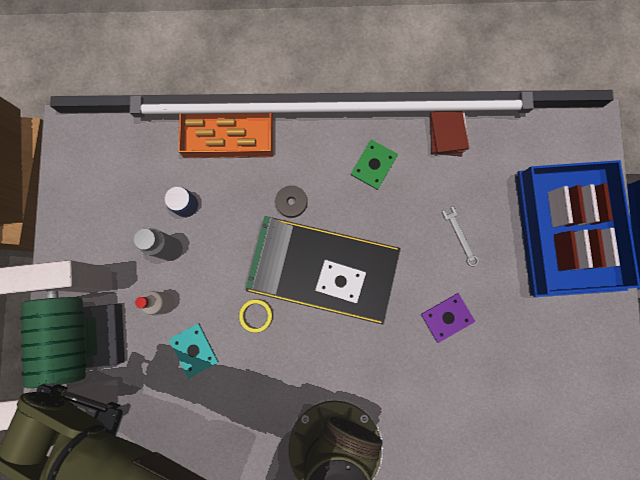

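```bash
cat > h.py <<'E'
import numpy as np, cv2
from scipy.spatial.transform import Rotation as R
from cell import manip
def rot(m): return R.from_euler('xyz',m['attitude']).as_matrix()
def unproj(n,uv,z):
    m=manip.camera_model(n); d=rot(m)@np.linalg.inv(m['K'])@np.array([uv[0],uv[1],1.]); e=m['eye']
    return e+d*(z-e[2])/d[2]
def proj(n,p):
    m=manip.camera_model(n); c=rot(m).T@(np.asarray(p)-m['eye']); q=m['K']@c; return q[:2]/q[2]
E
python3 - <<'E'
from h import *
im=cv2.imread('pics/top0.png')
cv2.imwrite('pics/topc.png',cv2.resize(im[200:340,235:410],None,fx=4.5,fy=4.2,interpolation=cv2.INTER_CUBIC)[:590])
im2=cv2.imread('pics/side0.png')
cv2.imwrite('pics/sidec.png',cv2.resize(im2[190:320,235:380],None,fx=4.5,fy=4.5,interpolation=cv2.INTER_CUBIC))
m=((im.min(2)>150)).astype(np.uint8); m[:200]=0;m[340:]=0;m[:,:300]=0;m[:,400:]=0
# mask the plate: bright connected comp near (340,282)
n,l,s,c=cv2.connectedComponentsWithStats(m)
for i in range(1,n):
    if s[i,4]>200:
        r=cv2.minAreaRect(np.argwhere(l==i)[:,::-1].astype(np.float32)); b=cv2.boxPoints(r); print(s[i],r); P=np.array([unproj('top',q,12) for q in b]); print(P.round(1),P.mean(0))
hsv=cv2.cvtColor(im,cv2.COLOR_BGR2HSV)
y=((hsv[...,0]>18)&(hsv[...,0]<35)&(hsv[...,1]>120)).astype(np.uint8)
y[:205]=0;y[335:]=0;y[:,:240]=0;y[:,405:]=0
n,l,s,c=cv2.connectedComponentsWithStats(y)
for i in range(1,n):
    if s[i,4]>10: 
        pts=np.argwhere(l==i)[:,::-1].astype(np.float32); W=np.array([unproj('top',q,4)[:2] for q in pts],np.float32)
        v=cv2.fitLine(W,cv2.DIST_L2,0,.01,.01).ravel(); t=(W-v[2:])@v[:2]
        print(s[i],v,np.degrees(np.arctan2(v[1],v[0])),v[2:]+v[:2]*t.min(),v[2:]+v[:2]*t.max())
E
```

```text
[ 316  260   50   43 1249] ((340.302490234375, 281.03204345703125), (43.42884063720703, 32.3330078125), 17.35402488708496)
[[420.8  47.1  12. ]
 [506.5  19.5  12. ]
 [469.1 -95.5  12. ]
 [384.  -67.1  12. ]] [445.091372   -23.97672399  12.        ]
[278 220 120  30 242] [ 2.4429180e-01  9.6970177e-01  5.7668237e+02 -2.2213877e+01] 75.86001 [ 535.464   -185.82788] [620.19885 150.52216]
[248 289 134  34 250] [2.4394569e-01 9.6978891e-01 3.7783905e+02 4.9572052e+01] 75.88046 [ 331.37054 -135.16022] [424.04193 233.24838]
[240 299  32  34 385] [ 9.7921479e-01 -2.0282616e-01  3.5211484e+02  2.1256282e+02] -11.702273 [307.87778 221.72571] [397.07892 203.24934]
```

View pics/topc.png

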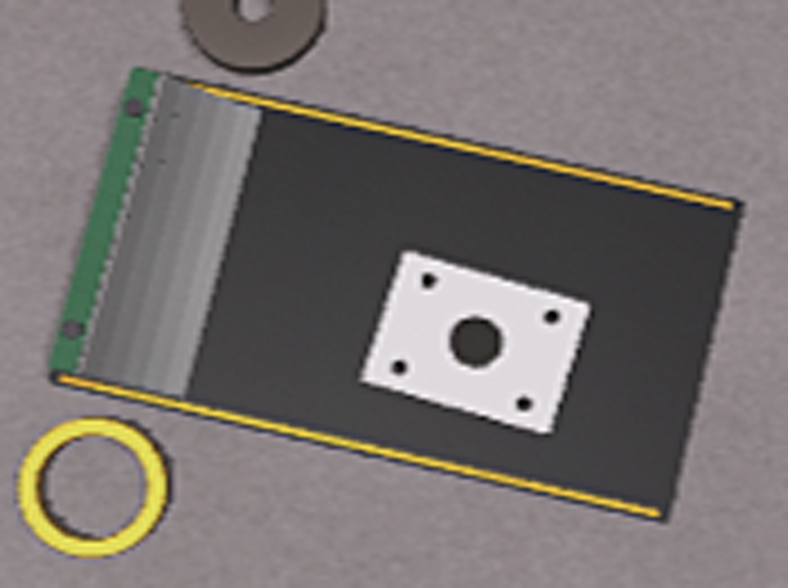

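View pics/sidec.png

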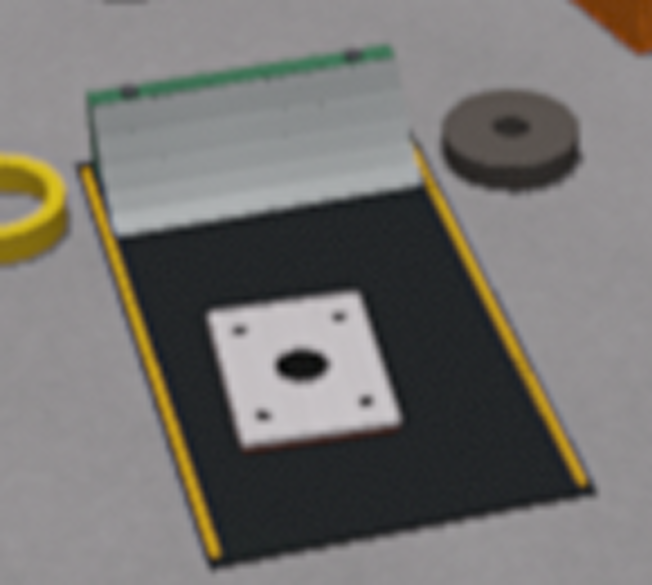

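```bash
python3 - <<'E'
from h import *
e1=unproj('top',(399.7,248.1),4);e2=unproj('top',(383,324.3),4);f1=unproj('top',(293,226.7),4);f2=unproj('top',(276.3,294.3),4)
print(e1,e2,f1,f2)
th=np.radians(75.87);c=np.array([np.cos(th),np.sin(th)]);n=np.array([-c[1],c[0]])
print('end s',e1[:2]@c,e2[:2]@c,'foot s',f1[:2]@c,f2[:2]@c,'lat',e1[:2]@n,e2[:2]@n,f1[:2]@n,f2[:2]@n)
# side check
for p in [(235+121/4.5,190+237/4.5),(235+423/4.5,190+184/4.5),(235+213/4.5,190+567/4.5),(235+594/4.5,190+490/4.5)]:
    w=unproj('side',p,4)[:2]; print('side',w@c,w@n)
for p in [(235+208/4.5,190+311/4.5),(235+359/4.5,190+290/4.5),(235+402/4.5,190+423/4.5),(235+242/4.5,190+446/4.5)]:
    w=unproj('side',p,12)[:2]; print('sidep',w@c,w@n)
for w in [(420.8,47.1),(506.5,19.5),(469.1,-95.5),(384,-67.1)]: print('topp',np.dot(w,c),np.dot(w,n))
for w in [(620.2,150.5),(377.84,49.57)]: print('tape', np.dot(w,n))
E
```

```text
[ 536.49577771 -193.14976141    4.        ] [ 324.88253375 -140.47525679    4.        ] [600.70146942 107.77861892   4.        ] [410.07392316 154.52717403   4.        ]
end s -56.335032557992974 -56.913848675145 foot s 251.16263012574333 249.96024541942666 lat -567.4159972599673 -349.34620698406945 -556.2156230177263 -359.9432534149188
side 249.05135989107043 -361.1160428521479
side 250.6101872542033 -557.9713183689446
side -58.008120065904535 -350.04532332270963
side -56.248704520458865 -566.649281510306
sidep 150.53217404648495 -394.8712176404214
sidep 145.03987709862884 -486.88462211178717
sidep 19.1839623596418 -477.79058447477803
sidep 25.092396691163387 -386.04784186219774
topp 148.40183289857293 -396.5702283232366
topp 142.55821365174327 -486.41510638591797
topp 21.9074233812653 -478.2207908495761
topp 28.673311770052525 -388.7624611406525
tape -564.6949491476889
tape -354.3070287646224
```

```bash
cat >> h.py <<'E'
TH=np.radians(75.87);C=np.array([np.cos(TH),np.sin(TH)]);N=np.array([-C[1],C[0]])
FOOT=252.;MID=-458.5
def sn(s,n): return s*C+n*N
def rel(p,yaw):
    st=manip.read_state();r=R.from_euler('xyz',st['eef_rot'])
    d=r.inv().apply(np.asarray(p)-st['eef_pos'])
    t=-((yaw-st['eef_rot'][2]+np.pi)%(2*np.pi)-np.pi)
    return d.round(1),round(t,4)
def where():
    st=manip.read_state();p=st['eef_pos'];print('t',round(st['clock'],2),'sx',(p[:2]@C-FOOT).round(1),'sy',(p[:2]@N-MID).round(1),'z',p[2].round(1),'rot',st['eef_rot'].round(4),'F',st['wrist_force'].round(1),'gap',round(st['finger_gap'],1))
E
python3 - <<'E'
from h import *
where(); p=sn(-18,-436); print(p)
print(rel([*p,120],TH))
for u,h in [((178,200),85),((148,238),195),((140,303),170)]: print(unproj('top',u,h))
E
```

```text
t 0.1 sx 296.6 sy 423.2 z 204.9 rot [-3.1406 -0.      2.8308] F [ 0.6 -0.4 -0.1] gap 94.1
[ 418.41431562 -123.89293961]
(array([-436.3, -539.7,   85.5]), np.float64(1.5066))
[662.12017546 410.96972946  85.        ]
[542.75949036 444.84807211 195.        ]
[387.55482063 467.59852389 170.        ]
```

Emit:
send_rows(
  commands=[
    [[0,0,-0.04],0],
    [[-0.01,-0.02,-0.06],0.1],
    [[-0.035,-0.045,-0.06],0.2],
    [[-0.06,-0.075,-0.06],0.3],
    [[-0.085,-0.105,-0.06],0.4],
    [[-0.11,-0.135,-0.06],0.5],
    [[-0.135,-0.165,-0.06],0.6],
    [[-0.16,-0.195,-0.06],0.7],
  ],
  hand=0,
  force=10,
)

```text
clock: 0.77
eef_pos: [260.9, 287.3, 265.2]
eef_rot: [-3.141, 0.0, 2.126]
wrist_force: [0.8, 0.6, -0.1]
finger_gap: 48.0
```

```bash
python3 - <<'E'
from h import *
where(); print(rel([*sn(-18,-436),120],TH))
E
```

```text
t 0.77 sx 90.3 sy 275.6 z 265.2 rot [-3.1414e+00  1.0000e-04  2.1264e+00] F [ 0.8  0.6 -0.1] gap 48.0
(array([-432.4,  -83. ,  145.3]), np.float64(0.8022))
```

Emit:
send_rows(
  commands=[
    [[-0.036,-0.007,0.0],0.1],
    [[-0.072,-0.014,0.01],0.2],
    [[-0.108,-0.021,0.02],0.3],
    [[-0.144,-0.028,0.03],0.4],
    [[-0.18,-0.035,0.04],0.5],
    [[-0.216,-0.042,0.05],0.6],
    [[-0.252,-0.049,0.06],0.7],
    [[-0.288,-0.055,0.07],0.8022],
  ],
)

```text
clock: 1.43
eef_pos: [367.3, 13.9, 195.0]
eef_rot: [3.141, -0.0, 1.324]
wrist_force: [0.6, 2.5, 0.1]
finger_gap: 47.2
```

```bash
python3 - <<'E'
from h import *
where(); print(rel([*sn(-18,-436),60],TH))
E
```

```text
t 1.43 sx -148.8 sy 105.7 z 195.0 rot [ 3.1412e+00 -1.0000e-04  1.3235e+00] F [0.6 2.5 0.1] gap 47.2
(array([-121.1,   83.2,  135.1]), np.float64(-0.0007))
```

Emit:
send_rows(
  commands=[
    [[-0.025,0.015,0.01],0],
    [[-0.05,0.03,0.02],0],
    [[-0.075,0.048,0.04],0],
    [[-0.1,0.066,0.06],0],
    [[-0.121,0.083,0.085],0],
    [[-0.121,0.083,0.12],0],
    [[-0.121,0.083,0.145],0],
    [[-0.121,0.083,0.155],0],
  ],
)

```text
clock: 2.1
eef_pos: [417.0, -121.3, 37.2]
eef_rot: [-3.137, -0.001, 1.328]
wrist_force: [0.0, -0.0, 0.2]
finger_gap: 47.1
```

```bash
python3 - <<'E'
from h import *
where()
for n in("side","top"): cv2.imwrite(f"pics/{n}1.png",manip.camera(n)[:,:,::-1])
a=cv2.imread('pics/side1.png')[150:350,220:420];b=cv2.imread('pics/top1.png')[180:380,230:430]
cv2.imwrite('pics/c1.png',cv2.resize(np.hstack([a,b]),None,fx=2,fy=2))
E
```

```text
t 2.1 sx -267.8 sy 24.5 z 37.2 rot [-3.1365e+00 -6.0000e-04  1.3278e+00] F [ 0.  -0.   0.2] gap 47.1
```

View pics/c1.png

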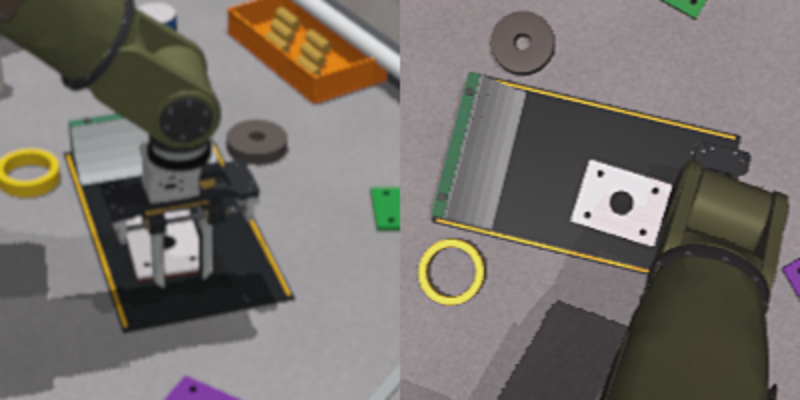

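Emit:
send_rows(
  commands=[
    [[0,0,0.006],0],
    [[0,0,0.012],0],
    [[0,0,0.018],0],
    [[0,0,0.024],0],
    [[0,0,0.028],0],
    [[0,0,0.028],0],
    [[0,0,0.028],0],
    [[0,0,0.028],0],
  ],
)

```text
clock: 2.87
eef_pos: [419.0, -121.6, 12.6]
eef_rot: [3.141, 0.0, 1.329]
wrist_force: [0.0, -0.2, 0.8]
finger_gap: 47.1
```

```bash
python3 - <<'E'
from h import *
where()
E
```

```text
t 2.87 sx -267.6 sy 22.5 z 12.6 rot [3.1414 0.     1.3286] F [ 0.  -0.2  0.8] gap 47.1
```

Emit:
send_rows(
  commands=[
    [[0,0,0.004],0.004],
    [[0.004,0,0.006],0.004],
    [[0.014,0,0.006],0.004],
    [[0.022,0,0.006],0.004],
    [[0.03,0,0.006],0.004],
    [[0.038,0,0.006],0.004],
    [[0.046,0,0.006],0.004],
    [[0.054,0,0.006],0.004],
  ],
)

```text
clock: 3.53
eef_pos: [432.0, -68.3, 6.5]
eef_rot: [3.141, 0.0, 1.325]
wrist_force: [-0.7, -1.7, 0.2]
finger_gap: 47.0
```

Emit:
send_rows(
  commands=[
    [[0.008,0,0],0],
    [[0.016,0,0],0],
    [[0.024,0,0],0],
    [[0.032,0,0],0],
    [[0.04,0,0],0],
    [[0.048,0,0],0],
    [[0.056,0,0],0],
    [[0.064,0,0],0],
  ],
)

```text
clock: 4.2
eef_pos: [447.6, -6.3, 6.5]
eef_rot: [3.142, 0.0, 1.325]
wrist_force: [-0.7, -3.2, 2.3]
finger_gap: 47.2
```

```bash
cat > look.py <<'E'
import sys
from h import *
k=sys.argv[1]
where()
a=manip.camera("side")[150:350,220:420,::-1];b=manip.camera("top")[180:380,230:430,::-1]
cv2.imwrite(f'pics/c{k}.png',cv2.resize(np.hstack([a,b]),None,fx=2,fy=2,interpolation=cv2.INTER_CUBIC))
E
python3 look.py 2
```

```text
t 4.2 sx -148.9 sy 22.9 z 6.5 rot [3.1416e+00 1.0000e-04 1.3246e+00] F [-0.7 -3.2  2.3] gap 47.2
```

View pics/c2.png

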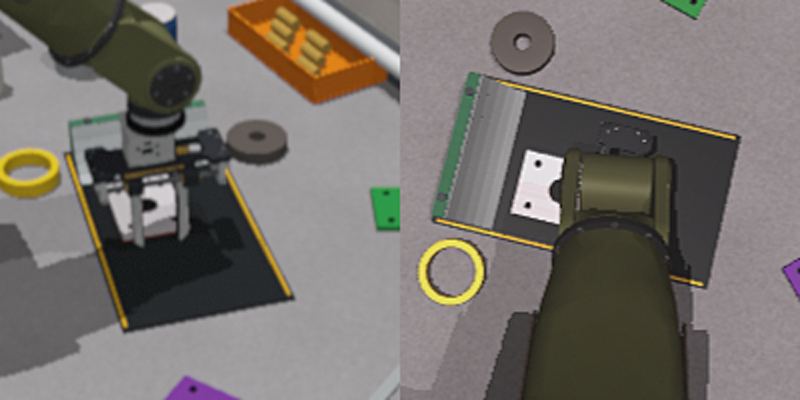

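Emit:
send_rows(
  commands=[
    [[0.006,0,0],0],
    [[0.012,0,0],0],
    [[0.018,0,0],0],
    [[0.024,0,0],0],
    [[0.03,0,0],0],
    [[0.035,0,0],0],
    [[0.04,0,0],0],
    [[0.045,0,0],0],
  ],
)

```text
clock: 4.97
eef_pos: [458.4, 37.0, 6.4]
eef_rot: [-3.141, 0.0, 1.325]
wrist_force: [-0.6, -2.6, -1.4]
finger_gap: 47.2
```

```bash
python3 look.py 3
```

```text
t 4.97 sx -104.2 sy 23.0 z 6.4 rot [-3.1413e+00  2.0000e-04  1.3246e+00] F [-0.6 -2.6 -1.4] gap 47.2
```

View pics/c3.png

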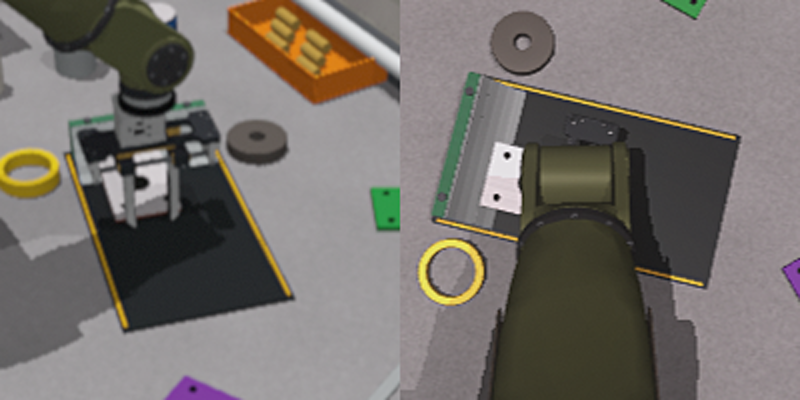

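Climbing squarely at about 3 N. I continue.

Emit:
send_rows(
  commands=[
    [[0.006,0,0],0],
    [[0.012,0,0],0],
    [[0.018,0,0],0],
    [[0.024,0,0],0],
    [[0.03,0,0],0],
    [[0.036,0,0],0],
    [[0.042,0,0],0],
    [[0.046,0,0],0],
  ],
)

```text
clock: 5.73
eef_pos: [469.8, 82.0, 6.5]
eef_rot: [3.142, -0.0, 1.325]
wrist_force: [-0.6, -2.3, -2.3]
finger_gap: 46.9
```

```bash
python3 look.py 4
```

```text
t 5.73 sx -57.8 sy 23.0 z 6.5 rot [ 3.1415e+00 -1.0000e-04  1.3249e+00] F [-0.6 -2.3 -2.3] gap 46.9
```

View pics/c4.png

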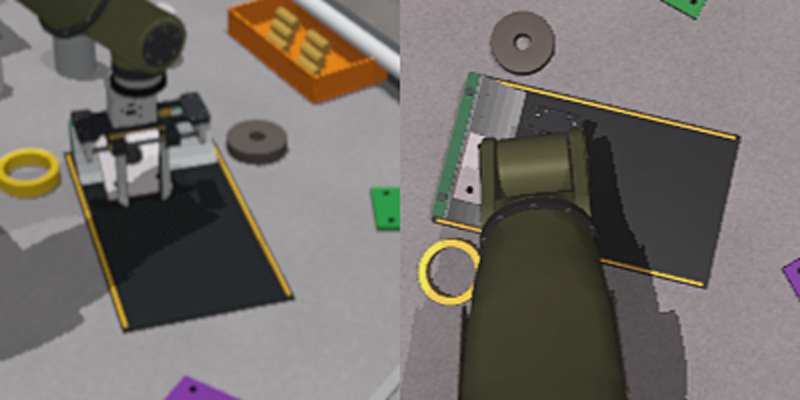

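Emit:
send_rows(
  commands=[
    [[0.006,0,0],0],
    [[0.012,0,0],0],
    [[0.018,0,0],0],
    [[0.024,0,0],0],
    [[0.029,0,0],0],
    [[0.034,0,0],0],
    [[0.038,0,0],0],
    [[0.04,0,0],0],
  ],
)

```text
clock: 6.5
eef_pos: [479.4, 120.5, 6.4]
eef_rot: [-3.142, 0.0, 1.325]
wrist_force: [-0.3, -0.8, -1.8]
finger_gap: 46.9
```

```bash
python3 look.py 5
```

```text
t 6.5 sx -18.1 sy 23.0 z 6.4 rot [-3.1416  0.      1.325 ] F [-0.3 -0.8 -1.8] gap 46.9
```

View pics/c5.png

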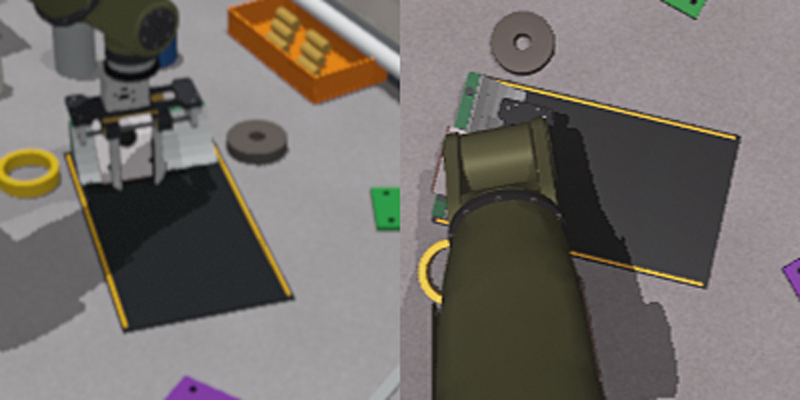

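Emit:
send_rows(
  commands=[
    [[0.001,0,0],0],
    [[0.002,0,0],0],
    [[0.003,0,0],0],
    [[0.004,0,0],0],
    [[0.005,0,0],0],
    [[0.005,0,0],0],
    [[0.005,0,0],0],
    [[0.005,0,0],0],
  ],
)

```text
clock: 7.27
eef_pos: [480.5, 124.9, 6.5]
eef_rot: [3.142, -0.0, 1.325]
wrist_force: [-0.5, -0.8, -0.5]
finger_gap: 47.4
```

```bash
python3 look.py 6
```

```text
t 7.27 sx -13.6 sy 23.0 z 6.5 rot [ 3.1416e+00 -1.0000e-04  1.3246e+00] F [-0.5 -0.8 -0.5] gap 47.4
```

View pics/c6.png

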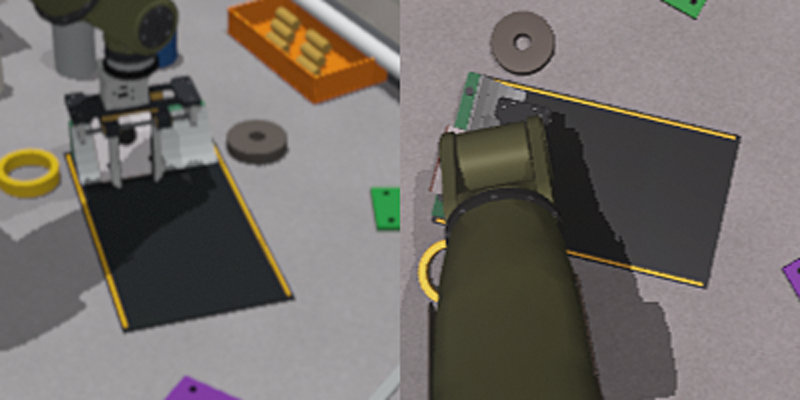

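Emit:
send_rows(
  commands=[
    [[-0.003,0,0],0],
    [[-0.01,0,0],0],
    [[-0.025,0,-0.01],0],
    [[-0.05,0,-0.03],0],
    [[-0.08,0,-0.06],0],
    [[-0.1,0,-0.09],0],
    [[-0.12,0,-0.12],0],
    [[-0.13,0,-0.15],0],
  ],
)

```text
clock: 8.03
eef_pos: [447.9, -3.2, 158.0]
eef_rot: [3.141, 0.0, 1.323]
wrist_force: [0.9, 1.2, -0.9]
finger_gap: 46.8
```

```bash
python3 look.py 7
```

```text
t 8.03 sx -145.8 sy 23.4 z 158.0 rot [3.1413 0.     1.3233] F [ 0.9  1.2 -0.9] gap 46.8
```

View pics/c7.png

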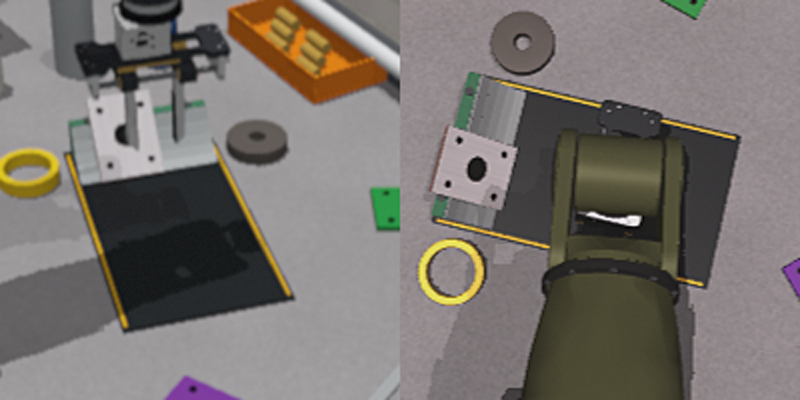

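```bash
python3 - <<'E'
from h import *
for u,z in [((254,243),90),((246.5,276.5),90),((289,252.5),8),((280,285),8)]:
    w=unproj('top',u,z)[:2]; print(w@C-FOOT,w@N-MID)
print(rel([*sn(FOOT+125,-436),170],TH))
E
```

```text
79.33254153880733 -17.930307944219237
75.96334673369608 72.18180637153074
-8.217975427332448 -23.107415297980765
-6.102745335313955 71.16660796515902
(array([270. ,  -1.8,  -8.9]), np.float64(-0.0016))
```

Emit:
send_rows(
  commands=[
    [[0.025,0,-0.015],0],
    [[0.06,0,-0.02],0],
    [[0.098,0,-0.02],0],
    [[0.136,0,-0.02],0],
    [[0.174,0,-0.02],0],
    [[0.21,0,-0.02],0],
    [[0.245,0,-0.02],0],
    [[0.268,0,-0.02],0],
  ],
)

```text
clock: 8.8
eef_pos: [514.0, 261.5, 175.2]
eef_rot: [-3.141, 0.0, 1.326]
wrist_force: [-0.6, -0.3, 0.2]
finger_gap: 47.0
```

```bash
python3 look.py 8;python3 -c "
from h import *
print(rel([*sn(FOOT+122,-434),76],TH))"
```

```text
t 8.8 sx 127.1 sy 23.9 z 175.2 rot [-3.1407e+00  2.0000e-04  1.3262e+00] F [-0.6 -0.3  0.2] gap 47.0
(array([-4.9, -0.4, 98.8]), np.float64(0.0036))
```

View pics/c8.png

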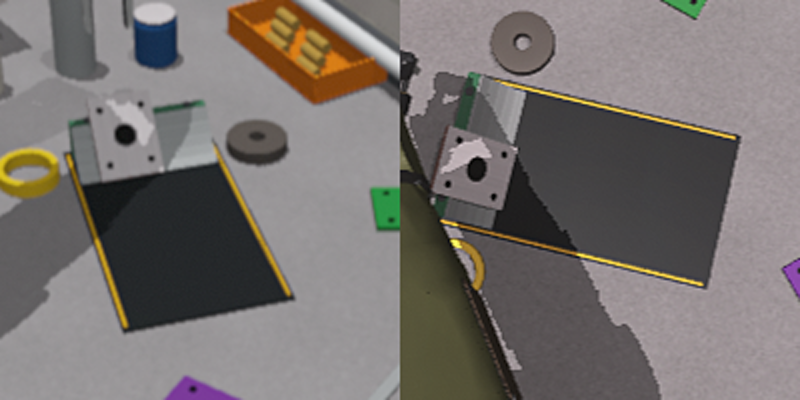

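Emit:
send_rows(
  commands=[
    [[0,0,0.015],0],
    [[0,0,0.035],0],
    [[-0.002,0,0.055],0],
    [[-0.003,0,0.073],0],
    [[-0.003,0,0.086],0],
    [[-0.003,0,0.095],0],
    [[-0.003,0,0.098],0],
    [[-0.003,0,0.098],0],
  ],
)

```text
clock: 9.57
eef_pos: [513.2, 255.4, 77.8]
eef_rot: [-3.141, 0.001, 1.324]
wrist_force: [-0.1, 0.0, 0.5]
finger_gap: 47.3
```

```bash
python3 look.py 9
```

```text
t 9.57 sx 121.0 sy 23.2 z 77.8 rot [-3.1408e+00  6.0000e-04  1.3244e+00] F [-0.1  0.   0.5] gap 47.3
```

View pics/c9.png

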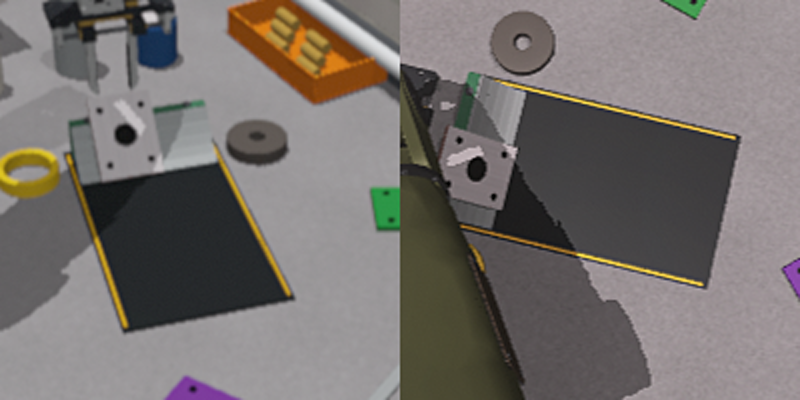

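Emit:
send_rows(
  commands=[
    [[-0.008,0,0],0],
    [[-0.016,0,0],0],
    [[-0.023,0,0],0],
    [[-0.029,0,0],0],
    [[-0.035,0,0],0],
    [[-0.041,0,0],0],
    [[-0.047,0,0],0],
    [[-0.053,0,0],0],
  ],
)

```text
clock: 10.33
eef_pos: [500.5, 203.9, 78.7]
eef_rot: [3.141, -0.0, 1.325]
wrist_force: [1.4, 3.0, 2.5]
finger_gap: 47.3
```

```bash
python3 look.py 10
```

```text
t 10.33 sx 67.9 sy 22.9 z 78.7 rot [ 3.1412e+00 -4.0000e-04  1.3246e+00] F [1.4 3.  2.5] gap 47.3
```

View pics/c10.png

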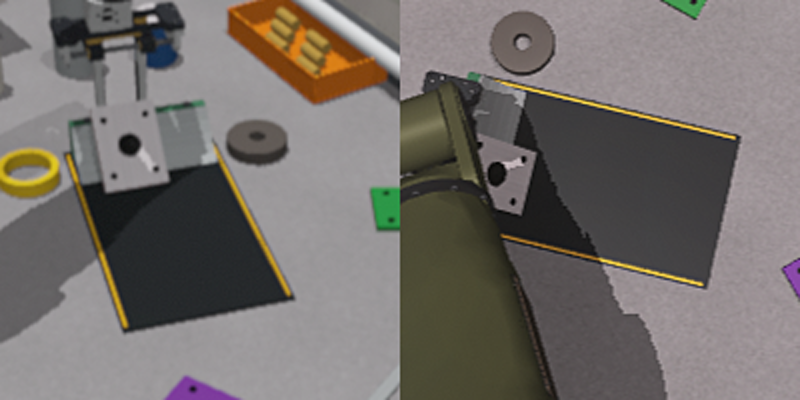

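Emit:
send_rows(
  commands=[
    [[0.004,0,0],0],
    [[0.01,0,0],0],
    [[0.018,0,0],0],
    [[0.026,0,0],0],
    [[0.034,0,0],0],
    [[0.042,0,0],0],
    [[0.05,0,0],0],
    [[0.053,0,0],0],
  ],
)

```text
clock: 11.1
eef_pos: [513.6, 257.1, 78.3]
eef_rot: [3.142, -0.0, 1.325]
wrist_force: [0.7, 0.4, -0.4]
finger_gap: 47.2
```

```bash
python3 look.py 11
```

```text
t 11.1 sx 122.7 sy 23.2 z 78.3 rot [ 3.1416e+00 -1.0000e-04  1.3254e+00] F [ 0.7  0.4 -0.4] gap 47.2
```

View pics/c11.png

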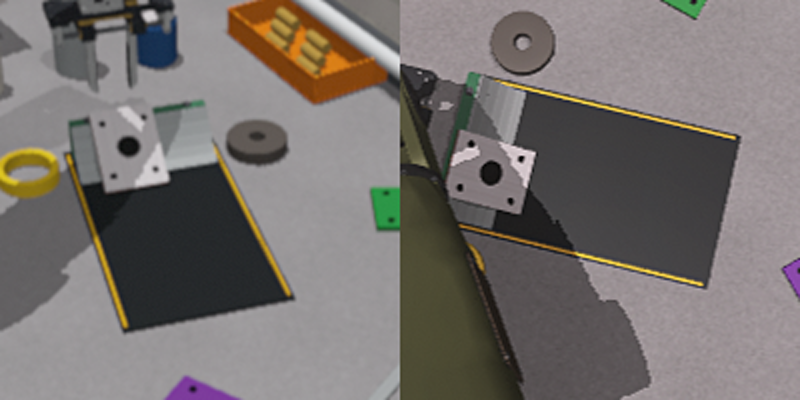

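Emit:
send_rows(
  commands=[
    [[0,0,-0.03],0],
    [[0,0,-0.065],0],
    [[-0.01,0,-0.09],0],
    [[-0.045,0,-0.095],0],
    [[-0.085,0,-0.095],0],
    [[-0.125,0,-0.095],0],
    [[-0.16,0,-0.095],0],
    [[-0.185,0,-0.095],0],
  ],
)

```text
clock: 11.87
eef_pos: [467.3, 73.9, 173.6]
eef_rot: [3.141, 0.0, 1.323]
wrist_force: [0.8, 0.1, 0.6]
finger_gap: 46.9
```

Emit:
send_rows(
  commands=[
    [[-0.004,0,0.01],0],
    [[-0.004,0,0.04],0],
    [[-0.004,0,0.075],0],
    [[-0.004,0,0.11],0],
    [[-0.004,0,0.14],0],
    [[-0.004,0,0.158],0],
    [[-0.004,0,0.163],0],
    [[-0.004,0,0.163],0],
  ],
)

```text
clock: 12.53
eef_pos: [466.7, 72.6, 9.4]
eef_rot: [-3.139, 0.001, 1.325]
wrist_force: [-0.5, -0.4, 0.0]
finger_gap: 47.1
```

```bash
python3 look.py 12
```

```text
t 12.53 sx -67.7 sy 23.6 z 9.4 rot [-3.1393e+00  7.0000e-04  1.3246e+00] F [-0.5 -0.4  0. ] gap 47.1
```

View pics/c12.png

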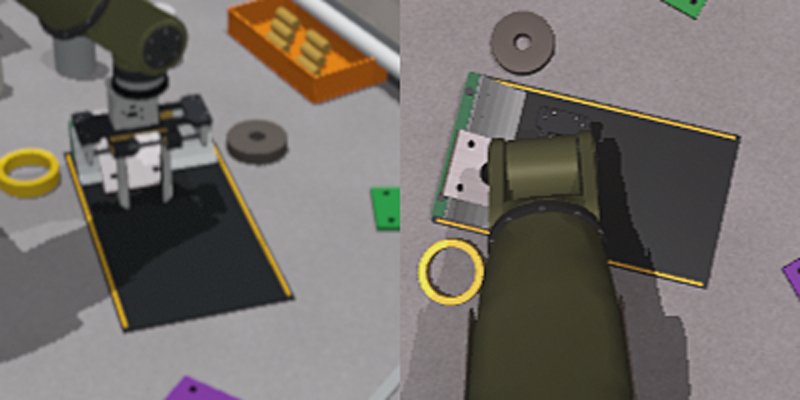

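Emit:
send_rows(
  commands=[
    [[0.007,0,0.001],0],
    [[0.014,0,0.002],0],
    [[0.02,0,0.002],0],
    [[0.026,0,0.002],0],
    [[0.032,0,0.002],0],
    [[0.038,0,0.002],0],
    [[0.044,0,0.002],0],
    [[0.048,0,0.002],0],
  ],
)

```text
clock: 13.3
eef_pos: [479.1, 119.7, 8.4]
eef_rot: [-3.141, 0.0, 1.325]
wrist_force: [-0.6, -2.8, -1.4]
finger_gap: 47.1
```

Emit:
send_rows(
  commands=[
    [[0.002,0,0],0],
    [[0.004,0,0],0],
    [[0.006,0,0],0],
    [[0.007,0,0],0],
    [[0.007,0,0],0],
    [[0.007,0,0],0],
    [[0.007,0,0],0],
    [[0.007,0,0],0],
  ],
)

```text
clock: 13.97
eef_pos: [480.9, 125.8, 8.5]
eef_rot: [3.141, -0.0, 1.324]
wrist_force: [-0.1, -0.4, -0.3]
finger_gap: 47.0
```

```bash
python3 look.py 13
```

```text
t 13.97 sx -12.6 sy 22.9 z 8.5 rot [ 3.1414e+00 -2.0000e-04  1.3244e+00] F [-0.1 -0.4 -0.3] gap 47.0
```

View pics/c13.png

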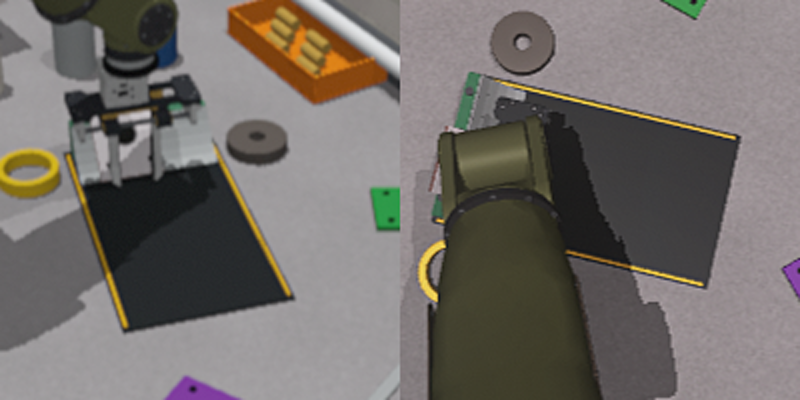

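Emit:
send_rows(
  commands=[
    [[-0.003,0,0],0],
    [[-0.01,0,0],0],
    [[-0.02,0,-0.01],0],
    [[-0.03,0,-0.035],0],
    [[-0.035,0,-0.07],0],
    [[-0.035,0,-0.11],0],
    [[-0.03,0,-0.145],0],
    [[-0.01,0,-0.168],0],
  ],
)

```text
clock: 14.73
eef_pos: [478.7, 114.6, 180.2]
eef_rot: [3.138, -0.001, 1.322]
wrist_force: [0.6, 0.7, 0.3]
finger_gap: 46.9
```

Emit:
send_rows(
  commands=[
    [[0.03,0,0],0],
    [[0.065,0,0],0],
    [[0.1,0,0],0],
    [[0.128,0,0],0],
    [[0.145,0,0.01],0],
    [[0.145,0,0.03],0],
    [[0.145,0,0.055],0],
    [[0.145,0,0.075],0],
  ],
)

```text
clock: 15.4
eef_pos: [513.3, 256.4, 99.8]
eef_rot: [-3.141, 0.0, 1.325]
wrist_force: [-0.8, 0.3, -0.3]
finger_gap: 47.1
```

```bash
python3 look.py 14
```

```text
t 15.4 sx 122.0 sy 23.3 z 99.8 rot [-3.141e+00  4.000e-04  1.325e+00] F [-0.8  0.3 -0.3] gap 47.1
```

View pics/c14.png

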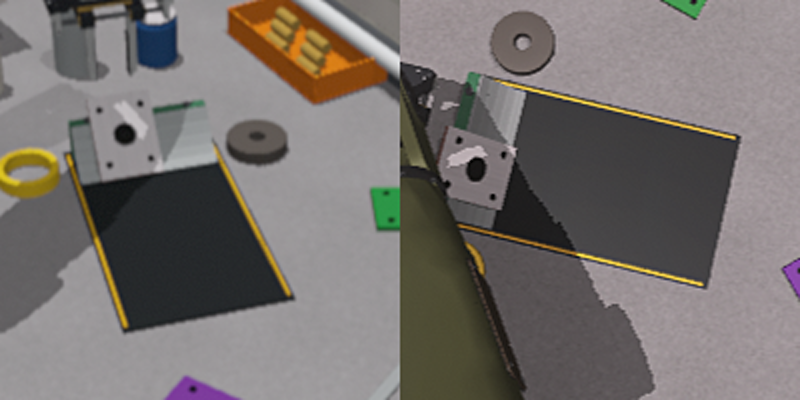

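Emit:
send_rows(
  commands=[
    [[0,0,0.01],0],
    [[-0.002,0,0.02],0],
    [[-0.004,0,0.03],0],
    [[-0.006,0,0.037],0],
    [[-0.008,0,0.042],0],
    [[-0.009,0,0.043],0],
    [[-0.009,0,0.043],0],
    [[-0.009,0,0.043],0],
  ],
)

```text
clock: 16.17
eef_pos: [511.7, 248.0, 58.8]
eef_rot: [3.141, -0.0, 1.325]
wrist_force: [0.2, 0.5, 0.1]
finger_gap: 46.6
```

```bash
python3 -c "
from h import *
where()"
```

```text
t 16.17 sx 113.4 sy 22.8 z 58.8 rot [ 3.1411e+00 -3.0000e-04  1.3245e+00] F [0.2 0.5 0.1] gap 46.6
```

Emit:
send_rows(
  commands=[
    [[-0.005,0,-0.0045],0],
    [[-0.01,0,-0.009],0],
    [[-0.015,0,-0.013],0],
    [[-0.02,0,-0.0165],0],
    [[-0.0243,0,-0.02],0],
    [[-0.0283,0,-0.0235],0],
    [[-0.0323,0,-0.0267],0],
    [[-0.0366,0,-0.03],0],
  ],
)

```text
clock: 16.83
eef_pos: [502.5, 212.1, 88.8]
eef_rot: [3.141, -0.0, 1.325]
wrist_force: [-0.1, 0.9, 0.5]
finger_gap: 47.2
```

```bash
python3 look.py 15
```

```text
t 16.83 sx 76.4 sy 23.0 z 88.8 rot [ 3.1414e+00 -1.0000e-04  1.3246e+00] F [-0.1  0.9  0.5] gap 47.2
```

View pics/c15.png

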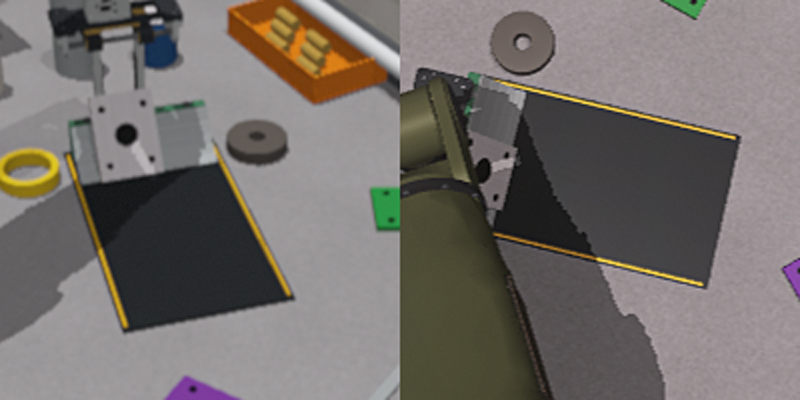

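Emit:
send_rows(
  commands=[
    [[-0.0043,0,-0.0028],0],
    [[-0.0084,0,-0.0055],0],
    [[-0.013,0,-0.008],0],
    [[-0.0177,0,-0.0103],0],
    [[-0.0225,0,-0.0124],0],
    [[-0.0274,0,-0.0143],0],
    [[-0.0323,0,-0.016],0],
    [[-0.0373,0,-0.0175],0],
  ],
)

```text
clock: 17.6
eef_pos: [493.4, 175.8, 106.2]
eef_rot: [3.142, -0.0, 1.325]
wrist_force: [-0.0, 0.9, -0.0]
finger_gap: 47.0
```

```bash
python3 look.py 16
```

```text
t 17.6 sx 38.9 sy 23.0 z 106.2 rot [ 3.1416 -0.      1.3245] F [-0.   0.9 -0. ] gap 47.0
```

View pics/c16.png

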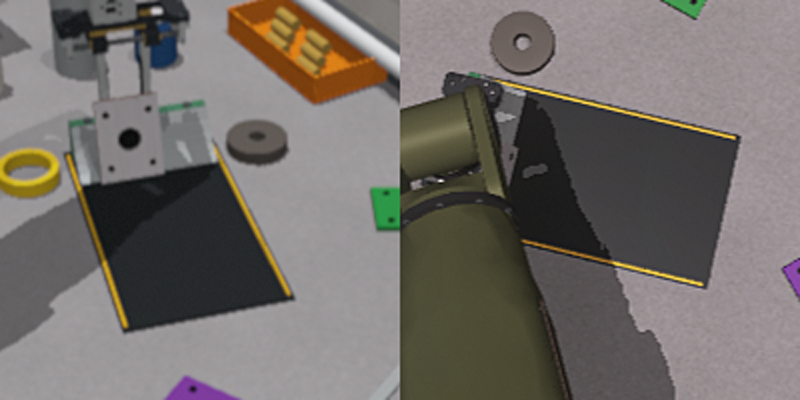

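Rising nicely and following the arc. I continue to upright.

Emit:
send_rows(
  commands=[
    [[-0.005,0,-0.0012],0],
    [[-0.01,0,-0.0022],0],
    [[-0.0152,0,-0.003],0],
    [[-0.0204,0,-0.0036],0],
    [[-0.0256,0,-0.0038],0],
    [[-0.031,0,-0.0038],0],
    [[-0.0365,0,-0.0035],0],
    [[-0.042,0,-0.003],0],
  ],
)

```text
clock: 18.37
eef_pos: [483.1, 135.1, 108.9]
eef_rot: [3.142, -0.0, 1.325]
wrist_force: [-0.5, -0.2, -0.3]
finger_gap: 47.2
```

```bash
python3 look.py 17
```

```text
t 18.37 sx -3.1 sy 23.0 z 108.9 rot [ 3.1415 -0.      1.3245] F [-0.5 -0.2 -0.3] gap 47.2
```

View pics/c17.png

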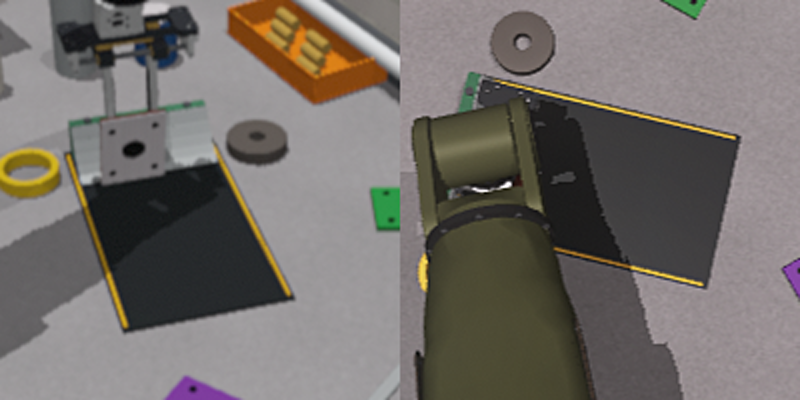

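Emit:
send_rows(
  commands=[
    [[-0.006,0,0.001],0],
    [[-0.012,0,0.002],0],
    [[-0.018,0,0.004],0],
    [[-0.024,0,0.005],0],
    [[-0.028,0,0.005],0],
    [[-0.028,0,0.005],0],
    [[-0.028,0,0.005],0],
    [[-0.028,0,0.005],0],
  ],
)

```text
clock: 19.13
eef_pos: [476.5, 108.5, 104.0]
eef_rot: [3.141, -0.0, 1.325]
wrist_force: [0.0, -0.7, -0.0]
finger_gap: 46.6
```

```bash
python3 look.py 18
```

```text
t 19.13 sx -30.4 sy 22.9 z 104.0 rot [ 3.1414e+00 -1.0000e-04  1.3246e+00] F [ 0.  -0.7 -0. ] gap 46.6
```

View pics/c18.png

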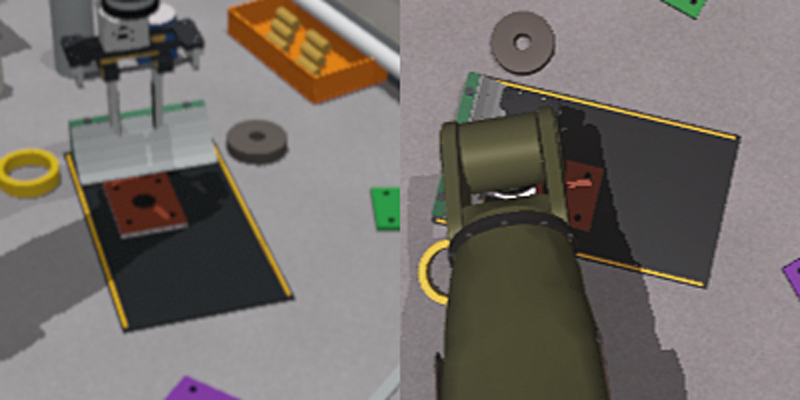

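Emit:
send_rows(
  commands=[
    [[0,0,-0.02],0],
    [[0,0,-0.05],0],
    [[0,0,-0.08],0],
    [[0.03,0,-0.1],0],
    [[0.065,0,-0.1],0],
    [[0.1,0,-0.1],0],
    [[0.13,0,-0.1],0],
    [[0.15,0,-0.1],0],
  ],
)

```text
clock: 19.9
eef_pos: [513.0, 256.6, 203.8]
eef_rot: [-3.142, -0.0, 1.326]
wrist_force: [0.2, -0.9, 0.1]
finger_gap: 46.9
```

```bash
python3 look.py 19; python3 - <<'E'
from h import *
for n in ('top','side'):
    im=manip.camera(n)[:,:,::-1].copy(); cv2.imwrite(f'pics/{n}19.png',im)
    h=cv2.cvtColor(im,cv2.COLOR_BGR2HSV); m=(((h[...,0]<12)|(h[...,0]>172))&(h[...,1]>110)&(h[...,2]>60)).astype(np.uint8)
    m[:150]=0;m[350:]=0;m[:,:240]=0;m[:,410:]=0
    k,l,s,_=cv2.connectedComponentsWithStats(m); i=1+s[1:,4].argmax()
    b=cv2.approxPolyDP(cv2.convexHull(np.argwhere(l==i)[:,::-1].astype(np.int32)),4,True)[:,0]; print(n,s[i])
    for q in b:
        w=unproj(n,q,12)[:2]; print(q,(w@C-FOOT).round(1),(w@N-MID).round(1))
E
```

```text
t 19.9 sx 122.1 sy 23.7 z 203.8 rot [-3.1415e+00 -3.0000e-04  1.3261e+00] F [ 0.2 -0.9  0.1] gap 46.9
top [ 283  254   49   42 1236]
[331 264] -130.5 -18.9
[324 295] -131.7 69.4
[283 285] -14.6 69.3
[290 254] -12.4 -19.3
side [272 236  42  31 840]
[313 260] -129.1 -17.4
[281 266] -130.2 70.7
[272 241] -14.0 70.3
[303 236] -15.3 -18.9
```

View pics/c19.png

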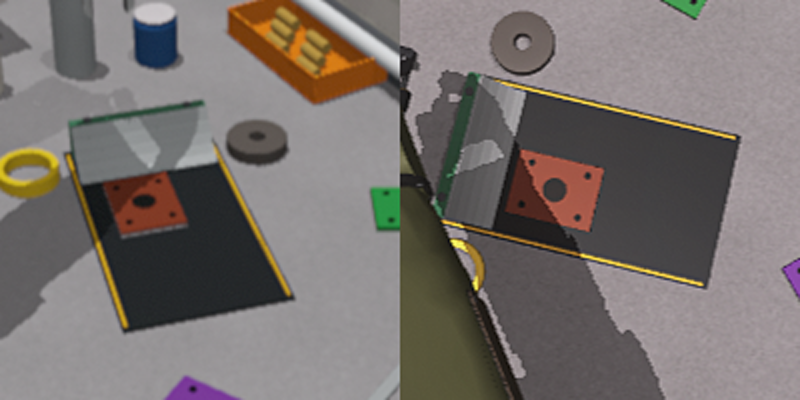

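View pics/top19.png

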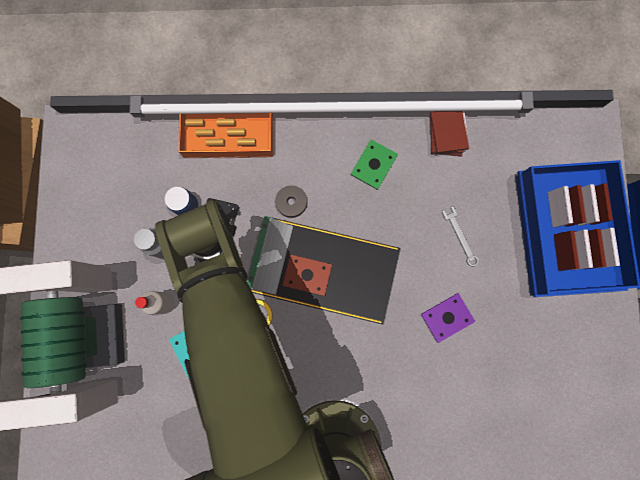

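```bash
python3 -c "
from h import *
where(); print(manip.sign_off())"
```

```text
t 20.1 sx 119.4 sy 23.3 z 203.6 rot [-3.1410e+00  6.0000e-04  1.3256e+00] F [-0.1  0.7 -0.4] gap 47.2
the job is handed in; nothing more can be done
None
```

The plate is turned over: it lies flat on the mat before the stop, red-brown face up. I handed the job in at 20.1 s of the 64 s allowed.

**What I did:** I pushed the plate along the mat with two half-open fingertips until it stood leaning on the wedge at about 45°.

My first push from behind did not work. Its bottom edge slid about 20 mm back instead of the plate tipping. I pushed it back to the foot and tried again with the fingers rising along the arc of its top edge. That turned it past upright, and it fell over by itself.

**Last checks:**
- **Plate position:** both cameras put its near edge about 14 mm and its far edge about 130 mm before the foot. It sits about 25 mm off the middle line, so it is clear of the wedge and on the mat.
- **Flatness:** I judged this from the corner positions only, which give about 117 × 89 mm against the real 120 × 90 mm. I did not measure height or tilt directly.
- **Forces:** wrist force read about 4 N at most at the end of each move; I took no readings during moves.
- **Bystanders:** the wheel, can, flask, bottle and wrench look unmoved in the final top picture. The arm hides most of the tape in that picture, but the part in view looks unmoved.
- **Robot:** the fingers were about 200 mm above the table and clear of everything, with wrist force below 1 N.

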